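# Present a weighed ball to the shadow gauge in its hanging pan

### The job

The steel ball has just been weighed in the pan on the hook balance at the right: take the pan by its blue tab, lift it up and off the hook and carry it level to the shadow gauge at the left, with a quarter turn so that the lens looks straight through the stirrup's open side, clear of both legs, at the ball and the light panel behind it. Keep the ball in the middle of the dish all the way, do not bump the gauge, and leave everything else on the bench alone. Finish still holding the pan by its tab, level and still, with the ball on the lens axis midway between lens and panel; do not put it down.

Things in the scene. Friction and masses are not known exactly. Their poses are not given: they have to be found in the camera images.
- tab (a point): middle of the pan's blue plastic tab, the grip: 22 (x) x 10 (y) x 32 mm high, broad faces 10 mm apart looking along y. Pan frame: z up, y from one stirrup leg to the other, x through the open side; half a turn makes no difference. Under the tab a thin neck, 12 mm clear, then the 4 mm crossbar (y = -28 to +28 mm), its middle 30 mm below this point, that hangs in the hook; hung, pan x lies along it
- dish_mid (a point): where the ball's centre lies when it rests in the middle of the dish: 119 mm straight below the tab's middle. The dish rises as a shallow cone (5.5 mm, about 9.5 degrees) from a flat middle 10 mm across to the rim at 38 mm radius: the ball rolls up if the pan is jerked or tilted, and slowly back
- ball_center (a point): centre of the bright steel ball, 25 mm across, about 64 g, loose in the dish
- hook (a point): lowest point of the trough of the balance's flat steel hook (10 mm wide), 150 mm above the bench. The hook points to its own -x and ends there, 14 mm ahead of this point, in a tip turned up to 14 mm above it; the crossbar must rise over the tip before the pan can leave toward -x. z up
- hook_stand: hook balance, fixed to the bench: grey base 150 x 110 mm (from 60 mm in front to 90 mm behind), column and display head behind the hanging pan (from x = +54 mm back; at hook height a load cell 30 mm wide from x = +28 mm back), nothing taller than 174 mm. Origin on the bench straight below the hook's lowest point; the hook points to its own -x
- focus (a point): middle of the shadow gauge's gap, on the lens axis, 105 mm above the bench. y runs along the lens axis from light panel to lens, x across, z up. Lens front (black, 41 mm across) at y = +75 mm, white face of the light panel (82 x 82 mm, top 146 mm above the bench) at y = -78 mm; nothing of the gauge is higher. The gap is open above and to both x sides; base plate below 15 mm high
- gauge: shadow gauge, fixed to the bench: aluminium base 70 (x) x 325 mm (y, from -125 to +200 mm), blue camera with black lens at the +y end looking to -y, square white light panel in a black frame at the -y end; thin cables lie behind it. Origin on the bench straight below the middle of the gap
- parts_cabinet: grey three-drawer parts cabinet between balance and gauge, always in the same place: x = 0.31 to 0.53, y = -0.11 to 0.20, 225 mm high, its top drawer standing open toward the robot (a loupe 14 mm high lies on it). Origin: middle of its underside. Behind it stands a form tray with walls 50 mm high; there is free way behind the cabinet at x about 0.62 and beyond
- pan: the steel weighing pan with its stirrup, about 120 g: round black-lined dish 78 mm across, two round legs 4 mm thick at y = +-41.5 mm rising from the rim, crossbar and tab above. Origin in the middle of the dish's underside, 135 mm below the tab's middle; axes as for the tab
- ball: the ball as a whole (its origin turns as it rolls: use the ball's centre)
- specimen_red: red resin specimen puck, 30 mm across, 20 high (bystander); origin in the middle of its underside
- specimen_black: black resin specimen puck, 25 mm across, 16 high (bystander); origin in the middle of its underside
- specimen_green: green resin specimen puck, 30 mm across, 20 high (bystander); origin in the middle of its underside
- jar_yellow: paste jar with yellow lid, 47 mm across, 36 high (bystander); origin in the middle of its underside
- jar_blue: paste jar with blue lid, 47 mm across, 36 high (bystander); origin in the middle of its underside
- jar_green: paste jar with green lid, 47 mm across, 36 high (bystander); origin in the middle of its underside
- tape: roll of masking tape, 67 mm across, 18 high (bystander); origin in the middle of its underside
There are look-alikes about, which are no part of the job. What is shaped like the pan but turquoise is not meant.

How it is judged:
By the outcome, as a careful person would: the job done as asked, in the order asked, and still so for the second after the job is handed in, while the arm keeps its last pose, push and grip.
It also fails if it takes over 64 s, if anything falls off the work surface, if the arm or the gripper's body presses on something with over 40 N, if the wrist force passes 120 N, or if a joint passes its speed limit or range.

### The arm

A 6-joint arm with a two-finger parallel gripper is mounted at the origin on a cart in front of the work surface, level with it; the furniture and walls round the work are solid. World frame = base frame: x ahead of the robot, y to its left, z up, the work surface at z = 0. Lengths are in m, angles in rad, forces in N, time in s.
With the tool pointing down it reaches from about 0.375 to 0.975 m from the base axis. Payload 3.8 kg.
Tool frame: the origin (TCP) lies between the finger pads; the fingertips stand 17 mm ahead of it and the grasp point (between the pads) lies 2 mm behind it; z points along the fingers, y is the line along which they close (so a half turn about z gives the same grasp; the last joint's range is limited). The gripper opens to 85 mm and grips with 20 to 120 N. Pads are 22 mm wide; open, the fingers measure 114 mm over their backs; the gripper's body (76 mm by 85 mm) begins 54 mm behind the grasp point. The pads swing forward as they close: fully open they stand 13 mm farther back than shut.
Start: joints at [1.237, 0.264, 1.604, -0, 1.274, -0.037], TCP at [0.197, 0.645, 0.248] pointing down, gripper open.
Joint ranges: [-2.63, 2.63], [-0.94, 2.18], [0.31, 2.57], [-1.31, 4.45], [0, 2.66], [-2.55, 2.55]. Speed limits (rad/s): [2.57, 2.57, 3.14, 3.14, 3.14, 3.14].

### API

Orientations are given as a rotation vector (axis times angle).
In Python, from workcell import bot gives the robot as it stands.
- The arm moves only by the tool play_rows, never from a script. Its argument "steps" is one flat list of numbers, 4 for each row, row after row: the shift along the tool's x, y, z in m, then the turn about the tool's z in rad. A call has 1 to 10 rows; each row is the pose to reach, as a shift and turn from the pose commanded when the call began, along the tool's axes at that moment; what a row does not reach only later rows make up. A row lasts 1/8 s, in which the tool goes at most 62.5 mm and 10.7 degrees, less where a joint would pass 70% of its speed; a pose out of reach is approached as far as the arm can. A call with a gripper value outside its range is refused whole. "jaw" is the closure in counts, from 0 (fully open) to 255 (shut), set as the call begins (left out, the last holds). The fingers move at their own pace and stop on an object; "grip_force" is the grip in N (left out, the last holds). Time passes only in rows, so rows that repeat a pose let the fingers close. It gives the time, the measured TCP pose, the force, the opening and the grip force at its end, in the units of the state.
- bot.read_state(): the state, without advancing time (a new reading comes with each control period).
- bot.read_camera(name): name is "side" or "top" or "wrist"; returns a dict with "pixels" (480x640x3 uint8, blue, green, red), "mtx" (3x3 intrinsics, pixels), "R" (3x3) and "t" (3): a world point X has camera coordinates R X + t. Camera axes: x right, y down, z forward; pixel columns grow to the right and rows downward; lengths in m; the calibration is good to about 2 mm. A picture is of the moment at which its call begins. There is no depth.
- bot.finish_job(): hands the job in; it is judged then, once.
The state is a dict: "time": time; "q": joint angles; "joint_vel": joint speeds; "joint_torque": joint torques, N m; "tool_pos": TCP position; "tcp_rot": TCP orientation; "wrist_force": force on the tool from outside, world axes, zero at the start; "torque": the same for the moment, N m; "width": opening from 0.0 (shut) to 1.0 (fully open); "grip_force": force on a finger pad.
Only numpy, scipy, OpenCV 4.12 (cv2) and the standard library are available. Lean on these libraries where they do the work, as an engineer would, in place of code of your own. Each camera call takes 0.05 s, during which the arm holds its last target. There are 200 camera calls.

## Working session

There is one attempt and no reset: what is moved stays moved. The work goes in short steps, Python scripts to look and compute and a tool call to move; the robot and the scene stay as the last step left them, time stands still between calls to the robot, and variables do not carry over. Pictures are saved under pics/ and viewed, at most 13 in all, crops included, and the job is handed in when it is done.

Besides the shell and the picture viewer there is one more tool, called after "Emit:" by a JSON object that holds its "method" and its "body". play_rows: Moves the arm, as the interface text tells. Its arguments: {"type":"object","properties":{"steps":{"type":"array"},"jaw":{"type":"number"},"grip_force":{"type":"number"}},"required":["steps"]}

```bash
mkdir -p pics; ls; python3 - <<'E'
from workcell import bot
import cv2,numpy as np,pickle
s=bot.read_state();print({k:np.round(v,3) for k,v in s.items()})
for n in("side","top","wrist"):
    c=bot.read_camera(n);pickle.dump(c,open(f"pics/{n}0.pkl","wb"));cv2.imwrite(f"pics/{n}0.png",c["pixels"])
    print(n,np.round(-c["R"].T@c["t"],3),np.round(c["R"],2).tolist(),c["mtx"][0,0])
E
```

```text
pics
{'time': np.float64(0.0), 'q': array([ 1.237,  0.265,  1.605, -0.   ,  1.274, -0.037]), 'joint_vel': array([-0.   , -0.   ,  0.   , -0.001,  0.001,  0.001]), 'joint_torque': array([-1.0000e-03, -5.1511e+01, -3.6731e+01,  0.0000e+00,  1.3000e-02,
       -0.0000e+00]), 'tool_pos': array([0.197, 0.645, 0.247]), 'tcp_rot': array([-0.464, -3.107,  0.004]), 'wrist_force': array([-0.268, -0.056,  0.372]), 'torque': array([-0.04 ,  0.023,  0.047]), 'grip_force': np.float64(0.0), 'width': np.float64(0.997)}
side [1.262 0.298 1.134] [[-0.44, 0.9, -0.02], [0.69, 0.33, -0.65], [-0.57, -0.3, -0.76]] 480.3929565045554
top [ 0.367 -0.083  1.557] [[0.0, -1.0, 0.02], [-0.99, -0.01, -0.11], [0.11, -0.02, -0.99]] 444.4111586356455
wrist [0.135 0.664 0.372] [[0.29, 0.96, -0.0], [0.92, -0.28, 0.26], [0.25, -0.08, -0.97]] 346.5544557726177
```

View pics/side0.png

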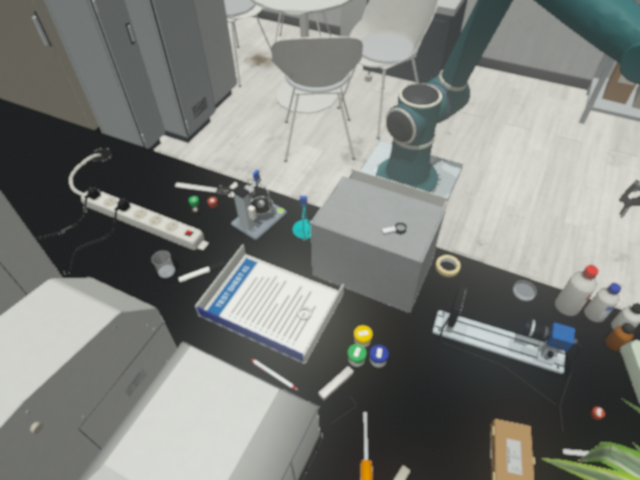

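View pics/top0.png

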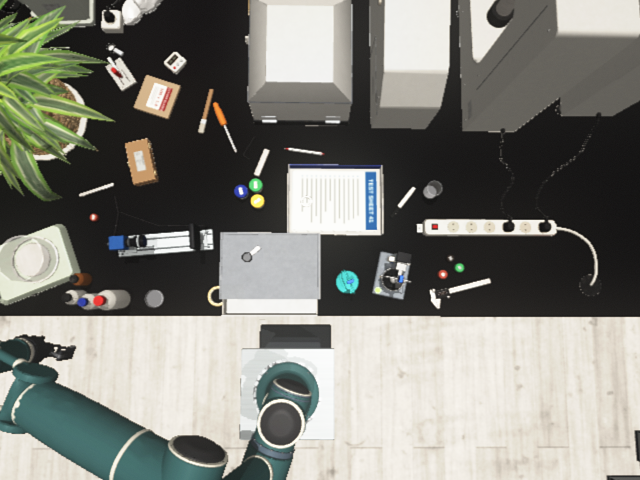

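The side view shows the gauge at (500,340), the cabinet at (380,240) and the balance at (258,210). Two objects could be the pan:
- The steel pan hanging on the balance, tab near side (256,175) and top (400,270).
- The turquoise look-alike standing free, side (303,215) and top (347,282).

The one on the balance fits the description. I'll confirm it in an enlarged crop.

```bash
python3 - <<'E'
import cv2,numpy as np
s=cv2.imread("pics/side0.png");t=cv2.imread("pics/top0.png")
a=cv2.resize(s[155:255,220:330],(400,364),interpolation=cv2.INTER_CUBIC)
b=cv2.resize(t[235:315,325:425],(400,320),interpolation=cv2.INTER_CUBIC)
c=cv2.resize(s[275:375,425:585],(400,250),interpolation=cv2.INTER_CUBIC)
d=cv2.resize(t[220:265,100:220],(400,150),interpolation=cv2.INTER_CUBIC)
o=np.zeros((600,800,3),np.uint8)
o[:364,:400]=a;o[:320,400:]=b;o[:][364-14:600,:400]=c;o[350:500,400:]=d
cv2.imwrite("pics/crop0.png",o)
E
```

```text
(no output)
```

View pics/crop0.png

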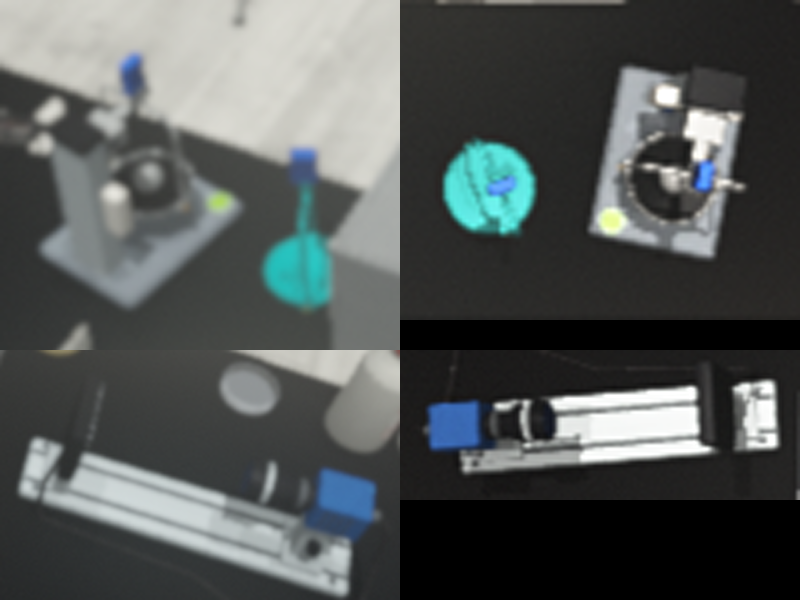

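The crop confirms it. The steel pan with the ball hangs on the grey balance, tab at side (256,176) and top (401,279). The turquoise one stands free, so I leave it alone. Next I check whether the wrist view covers the gauge, and triangulate the tab.

```bash
cat > h.py <<'E'
import numpy as np,cv2,pickle
from scipy.spatial.transform import Rotation as Ro
def P(c): return c["mtx"]@np.c_[c["R"],c["t"]]
def tri(cs,us):
    A=[]
    for c,u in zip(cs,us):
        p=P(c);A+= [u[0]*p[2]-p[0],u[1]*p[2]-p[1]]
    v=np.linalg.svd(np.array([a/np.linalg.norm(a[:3]) for a in A]))[2][-1];return v[:3]/v[3]
def proj(c,X):
    x=P(c)@np.r_[X,1];return x[:2]/x[2]
def plane(c,u,z):
    d=c["R"].T@np.linalg.inv(c["mtx"])@np.r_[u,1];o=-c["R"].T@c["t"];return o+d*(z-o[2])/d[2]
def load(n): return pickle.load(open(f"pics/{n}.pkl","rb"))
def blue(c,roi,lo=(110,150,80),hi=(128,255,255)):
    x0,x1,y0,y1=roi;h=cv2.cvtColor(c["pixels"][y0:y1,x0:x1],cv2.COLOR_BGR2HSV)
    m=cv2.inRange(h,lo,hi);n,l,s,ce=cv2.connectedComponentsWithStats(m);i=1+np.argmax(s[1:,4])
    return ce[i]+[x0,y0],s[i,4],np.argwhere(l==i)[:,::-1]+[x0,y0]
E
python3 - <<'E'
from h import *
s,t=load("side0"),load("top0")
a=blue(s,(240,270,160,195));b=blue(t,(390,412,265,295));print(a[:2],b[:2])
X=tri([s,t],[a[0],b[0]]);print("tab",X,proj(s,X),proj(t,X))
print(cv2.minAreaRect(b[2].astype(np.float32)))
for u in [(462,472),(462,455),(775,380),(778,445)]:
    u=(100+(u[0]-400)*.3,220+(u[1]-350)*.3);print(u,plane(t,u,.015))
E
```

```text
Traceback (most recent call last):
  File "h.py", line 16, in blue
    m=cv2.inRange(h,lo,hi);n,l,s,ce=cv2.connectedComponentsWithStats(m);i=1+np.argmax(s[1:,4])
                                                                            ~~~~~~~~~^^^^^^^^^
ValueError: attempt to get argmax of an empty sequence
```

View pics/wrist0.png

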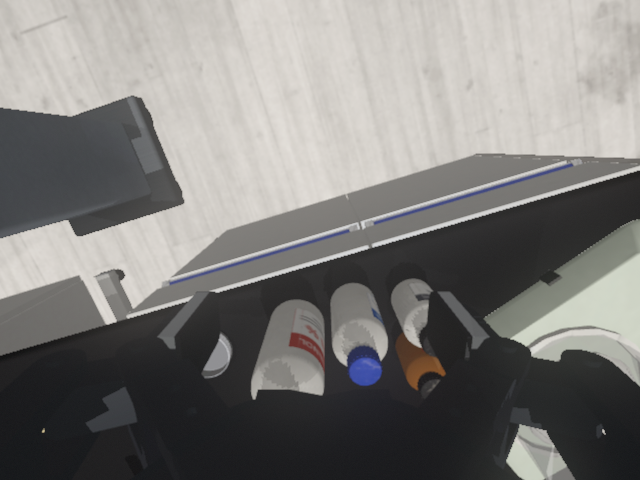

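The wrist view shows only bottles and the bench edge, so no gauge yet. I'll loosen the colour mask.

```bash
sed -i 's/lo=(110,150,80),hi=(128,255,255)/lo=(105,120,60),hi=(130,255,255)/' h.py
python3 - <<'E'
from h import *
s,t=load("side0"),load("top0")
a=blue(s,(240,270,160,195));b=blue(t,(390,412,265,295));print(a[:2],b[:2])
X=tri([s,t],[a[0],b[0]]);print("tab",X,proj(s,X),proj(t,X))
print(cv2.minAreaRect(b[2].astype(np.float32)))
for u in [(462,472),(462,455),(775,380),(778,445)]:
    u=(100+(u[0]-400)*.3,220+(u[1]-350)*.3);print(u,plane(t,u,.015))
# side corners of base
for u in [(22,495),(35,438),(345,596)]:
    u=(425+u[0]*.4,275+(u[1]-350)*.4);print(u,plane(s,u,.015))
st=bot=None
from workcell import bot
st=bot.read_state();R=Ro.from_rotvec(st["tcp_rot"]).as_matrix();print(R.round(3))
c=load("wrist0");print("cam in tool",R.T@(-c["R"].T@c["t"]-st["tool_pos"]),(R.T@c["R"].T).round(3))
E
```

```text
(array([255.38888889, 173.55555556]), np.int32(18)) (array([400.35483871, 278.74193548]), np.int32(31))
tab [ 0.38811424 -0.35563162  0.18938341] [255.78439947 173.59011835] [400.69715521 278.56209937]
((400.0, 278.5), (7.0, 4.0), 90.0)
(118.6, 256.6) [0.4627826  0.58397723 0.015     ]
(118.6, 251.5) [0.48039825 0.58489602 0.015     ]
(212.5, 229.0) [0.56043347 0.26448445 0.015     ]
(213.39999999999998, 248.5) [0.49232732 0.25937127 0.015     ]
(433.8, 333.0) [0.56590511 0.27212386 0.015     ]
(439.0, 310.2) [0.49222347 0.26354993 0.015     ]
(563.0, 373.4) [0.53705133 0.59068081 0.015     ]
[[-0.956  0.292 -0.001]
 [ 0.292  0.956 -0.002]
 [ 0.    -0.002 -1.   ]]
cam in tool [ 6.48626419e-02  1.08227788e-04 -1.24675301e-01] [[-0.001 -0.966 -0.257]
 [ 1.    -0.    -0.001]
 [ 0.001 -0.257  0.966]]
```

The tab is at about (0.388, -0.356, 0.185) and the gauge origin at about (0.516, 0.39), yaw about 4.6°. The pan and hook yaw is about -11°. I go over the gauge first for a closer look.

Emit:
{"method": "play_rows", "body": {"steps": [-0.02,-0.01,-0.06,0,-0.07,-0.03,-0.11,0,-0.125,-0.05,-0.11,0,-0.18,-0.072,-0.11,0,-0.235,-0.095,-0.11,0,-0.29,-0.117,-0.11,0,-0.33,-0.133,-0.11,0,-0.36,-0.146,-0.11,0,-0.36,-0.146,-0.11,0,-0.36,-0.146,-0.11,0]}}

```text
time: 1.4
tool_pos: [0.4985, 0.4008, 0.3579]
tcp_rot: [-0.465, -3.106, 0.0]
wrist_force: [-1.4, 0.6, 0.9]
width: 0.994
grip_force: 0.0
```

```bash
cat > snap.py <<'E'
import sys
from h import *
from workcell import bot
s=bot.read_state();print({k:np.round(s[k],4).tolist() for k in("time","q","tool_pos","tcp_rot","wrist_force","width")})
for n in sys.argv[2:]:
    c=bot.read_camera(n);pickle.dump(c,open(f"pics/{n}{sys.argv[1]}.pkl","wb"));cv2.imwrite(f"pics/{n}{sys.argv[1]}.png",c["pixels"])
E
python3 snap.py 1 wrist
```

```text
{'time': 1.4, 'q': [0.6379, 0.1519, 1.5391, 0.0007, 1.4514, -0.636], 'tool_pos': [0.4985, 0.4008, 0.3579], 'tcp_rot': [-0.4648, -3.1059, 0.0002], 'wrist_force': [-1.355, 0.58, 0.929], 'width': 0.9943}
```

View pics/wrist1.png

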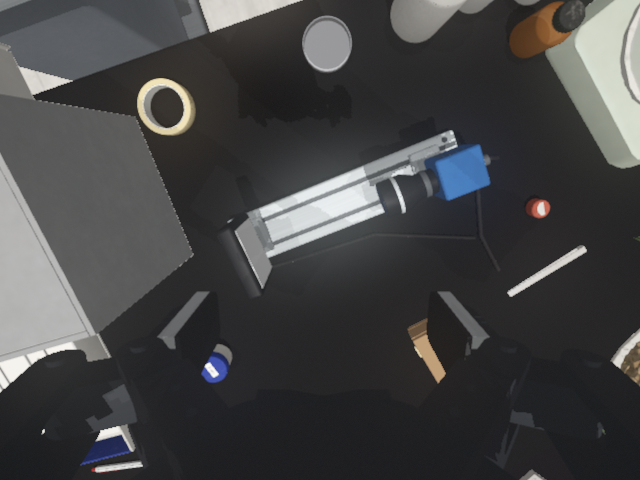

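The wrist view shows the gauge with the panel at (248,255), the lens front near (385,195) and the base edges from (240,213) to (452,132). I enlarge it for edge points.

```bash
python3 - <<'E'
from h import *
c=cv2.imread("pics/wrist1.png")[120:300,220:500]
g=np.clip(255*(c/255.)**.6,0,255).astype(np.uint8)
g=cv2.resize(g,(784,504),interpolation=cv2.INTER_CUBIC)
cv2.imwrite("pics/crop1.png",g)
E
```

```text
(no output)
```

View pics/crop1.png

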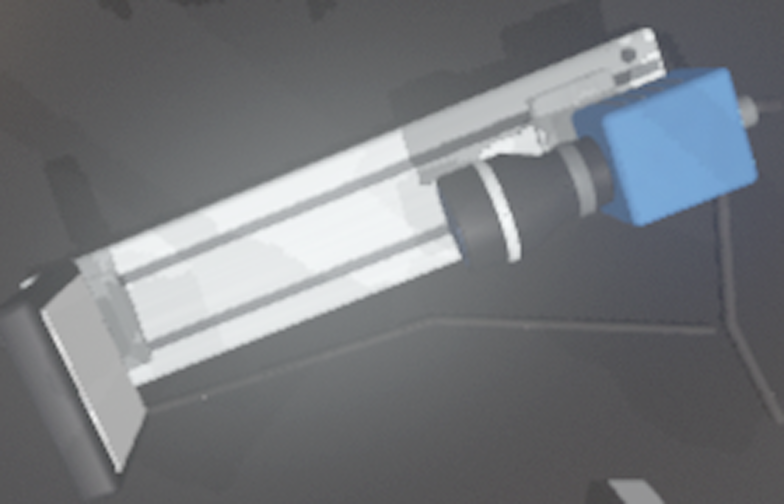

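```bash
python3 - <<'E'
from h import *
from scipy.optimize import least_squares
w,s,t=load("wrist1"),load("side0"),load("top0")
W=lambda x,y:np.array([220+(x+.5)/2.8-.5,120+(y+.5)/2.8-.5])
S=lambda x,y:np.array([425+x*.4,275+(y-350)*.4]); T=lambda x,y:np.array([100+(x-400)*.3,220+(y-350)*.3])
pts=[(w,W(43,308),(-.041,-.078,.146)),(w,W(118,472),(.041,-.078,.146)),(w,W(78,262),(-.041,-.078,.064)),(w,W(146,410),(.041,-.078,.064)),(w,W(651,29),(-.035,.2,.015)),
(s,S(22,495),(.035,-.125,.015)),(s,S(35,438),(-.035,-.125,.015)),(s,S(345,596),(.035,.2,.015)),(t,T(462,472),(-.035,.2,.015)),(t,T(775,380),(.035,-.125,.015)),(t,T(778,445),(-.035,-.125,.015))]
lines=[(w,W(110,250),-.035),(w,W(640,35),-.035),(w,W(130,385),.035),(w,W(460,262),.035)]
def G(p,X):
    c,q=np.cos(p[2]),np.sin(p[2]);return np.array([p[0]+c*X[0]-q*X[1],p[1]+q*X[0]+c*X[1],X[2]])
def f(p,sel=None):
    r=[(proj(c,G(p,X))-u)*(1 if c is w else .7) for c,u,X in pts]
    for c,u,x in lines:
        q=plane(c,u,.015);d=q[:2]-p[:2];r.append(np.r_[(d@[np.cos(p[2]),np.sin(p[2])]-x)*740,0])
    return np.ravel(r)
o=least_squares(f,[.516,.39,.08],loss="soft_l1");print(o.x,np.degrees(o.x[2]));print(f(o.x).reshape(-1,2).round(1).tolist())
print("lens ctr in crop",((proj(w,G(o.x,(0,.075,.105)))-[220,120])*2.8).round(0))
E
```

```text
[0.51560006 0.38907938 0.0815159 ] 4.670516976317239
[[-6.1, -3.5], [1.0, 8.7], [-1.0, -1.6], [1.8, 4.2], [0.4, 0.2], [-0.8, -1.6], [-0.4, -0.4], [0.3, -0.6], [-0.3, -0.3], [-0.6, -0.0], [-0.5, 0.3], [0.8, 0.0], [0.1, 0.0], [-1.7, 0.0], [-0.2, 0.0]]
lens ctr in crop [451. 228.]
```

Gauge origin is (0.5155, 0.389), yaw 4.67°. Now I move over the cabinet to the balance.

Emit:
{"method": "play_rows", "body": {"steps": [-0.004,-0.025,0,0,-0.012,-0.08,0,0,-0.021,-0.14,0,0,-0.03,-0.2,0,0,-0.039,-0.26,0,0,-0.049,-0.32,0,0,-0.058,-0.38,0,0,-0.067,-0.44,0,0,-0.076,-0.5,0,0,-0.085,-0.56,0,0]}}

```text
time: 2.7
tool_pos: [0.4161, -0.1603, 0.3587]
tcp_rot: [0.461, 3.106, 0.0]
wrist_force: [1.3, -0.1, -1.1]
width: 0.998
grip_force: 0.0
```

Emit:
{"method": "play_rows", "body": {"steps": [-0.009,-0.06,0,-0.03,-0.018,-0.115,0,-0.06,-0.025,-0.16,0,-0.09,-0.03,-0.19,0,-0.105,-0.03,-0.194,0,-0.105,-0.03,-0.194,0,-0.105]}}

```text
time: 3.45
tool_pos: [0.3889, -0.3529, 0.3582]
tcp_rot: [-0.3, -3.127, -0.001]
wrist_force: [0.3, -0.7, -0.3]
width: 0.998
grip_force: 0.0
```

```bash
python3 snap.py 2 wrist side top
```

```text
{'time': 3.45, 'q': [-0.7849, -0.0717, 1.7703, 0.0007, 1.4436, -2.1647], 'tool_pos': [0.3889, -0.3529, 0.3582], 'tcp_rot': [-0.2997, -3.1272, -0.0014], 'wrist_force': [0.3302, -0.7157, -0.2729], 'width': 0.9976}
```

View pics/wrist2.png

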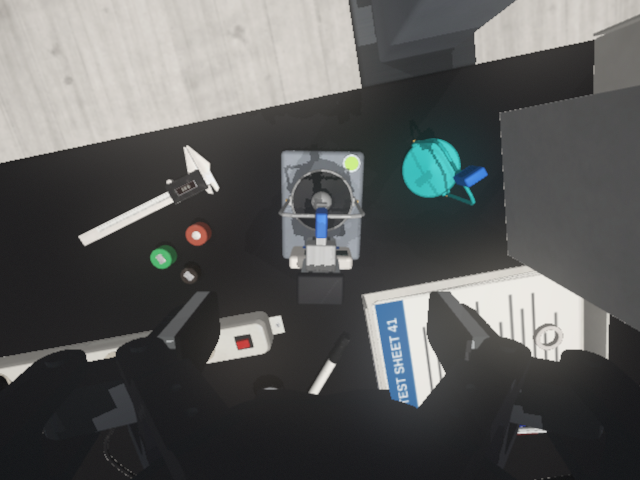

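The wrist view shows the balance square to the tool. The tab is at (321,222), the ball at (322,200) and the turquoise pan well to the right at (440,170).

```bash
python3 - <<'E'
from h import *
w,s,t=load("wrist2"),load("side0"),load("top0")
a=blue(w,(300,345,190,250));print(a[:2],a[2].min(0),a[2].max(0),cv2.minAreaRect(a[2].astype(np.float32)))
b=blue(s,(240,270,160,195));c=blue(t,(390,412,265,295))
print("w+s",tri([w,s],[a[0],b[0]]),"all",tri([w,s,t],[a[0],b[0],c[0]]),"z=.182:",plane(w,a[0],.182))
Rt=Ro.from_rotvec([-0.2997,-3.1272,-0.0014]).as_matrix();print(Rt.round(4))
g=cv2.cvtColor(w["pixels"],cv2.COLOR_BGR2GRAY).astype(int)
for r in range(156,262,12):
    d=np.diff(g[r,265:380]);print(r,[265+np.argmax(d[:45]),265+70+np.argmin(d[70:])])
X=plane(w,a[0],.182)
for dx in(-.011,.011):
  for dz in(-.016,.016): print(proj(w,X+Rt@[dx,0,0]+[0,0,dz]).round(1))
E
```

```text
(array([321.03216374, 222.74561404]), np.int32(342)) [315 208] [327 237] ((321.0, 222.5), (29.0, 12.0), 90.0)
w+s [ 0.38746901 -0.35558709  0.18894324] all [ 0.38754751 -0.35524829  0.18897582] z=.182: [ 0.38809605 -0.3545385   0.182     ]
[[-9.818e-01  1.899e-01  0.000e+00]
 [ 1.899e-01  9.818e-01  9.000e-04]
 [ 1.000e-04  9.000e-04 -1.000e+00]]
156 [np.int64(280), np.int64(363)]
168 [np.int64(280), np.int64(363)]
180 [np.int64(280), np.int64(362)]
192 [np.int64(280), np.int64(362)]
204 [np.int64(287), np.int64(361)]
216 [np.int64(281), np.int64(361)]
228 [np.int64(281), np.int64(360)]
240 [np.int64(281), np.int64(359)]
252 [np.int64(305), np.int64(335)]
[321.1 230.6]
[321.  239.3]
[321.1 207.5]
[320.9 213.9]
```

Tab is at (0.3877, -0.3548, 0.183). I descend over it, half-close, then grip.

Emit:
{"method": "play_rows", "body": {"steps": [0,0,0.02,0,0.001,-0.002,0.05,0.01,0.001,-0.002,0.08,0.01,0.001,-0.002,0.108,0.01,0.001,-0.002,0.132,0.01,0.001,-0.002,0.15,0.01,0.001,-0.002,0.163,0.01,0.001,-0.002,0.171,0.01,0.001,-0.002,0.174,0.01,0.001,-0.002,0.174,0.01], "jaw": 0}}

```text
time: 4.85
tool_pos: [0.3873, -0.3561, 0.1847]
tcp_rot: [0.316, 3.125, -0.001]
wrist_force: [-0.8, -0.4, 1.0]
width: 1.003
grip_force: 0.0
```

Emit:
{"method": "play_rows", "body": {"steps": [0,0,0,0,0,0,0,0,0,0,0,0,0,0,0,0,0,0,0,0,0,0,0,0,0,0,0,0,0,0,0,0], "jaw": 185, "grip_force": 50}}

```text
time: 5.85
tool_pos: [0.3871, -0.3558, 0.1843]
tcp_rot: [-0.316, -3.126, -0.0]
wrist_force: [0.4, 0.5, -0.2]
width: 0.278
grip_force: 0.0
```

```bash
python3 snap.py 3 wrist side; python3 - <<'E'
import cv2,numpy as np
a=cv2.imread("pics/side3.png")[150:250,215:325];b=cv2.imread("pics/wrist3.png")
o=np.zeros((480,800,3),np.uint8);o[:,:]=0
o[:364,:400]=cv2.resize(a,(400,364),interpolation=cv2.INTER_CUBIC);o[:400,400:]=b[80:480,120:520]
cv2.imwrite("pics/c3.png",o)
E
```

```text
{'time': 5.85, 'q': [-0.7908, 0.0322, 1.9906, -0.0, 1.1188, -2.1598], 'tool_pos': [0.3871, -0.3558, 0.1843], 'tcp_rot': [-0.3164, -3.1256, -0.0], 'wrist_force': [0.4072, 0.5064, -0.2015], 'width': 0.2781}
```

View pics/c3.png

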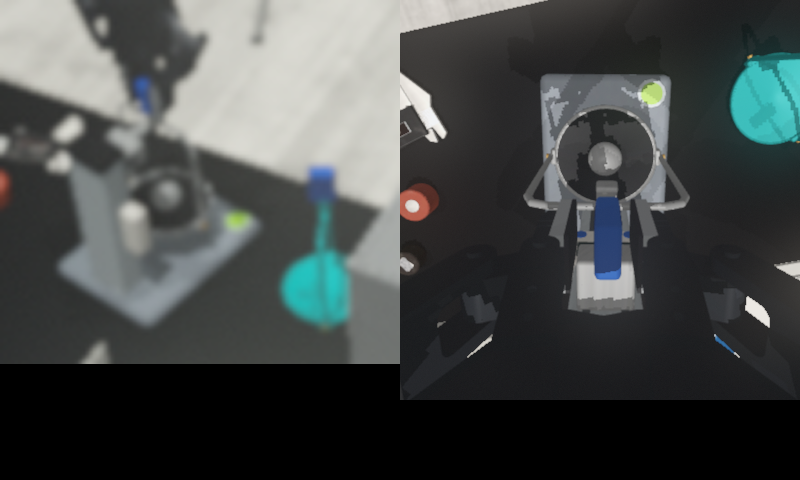

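The tab stands midway between the half-closed pads at crop (607,240), and the ball is at the dish middle (604,158). I grip it and lift gently by 30 mm.

Emit:
{"method": "play_rows", "body": {"steps": [0,0,0,0,0,0,0,0,0,0,0,0,0,0,0,0,0,0,0,0,0,0,0,0,0,0,0,0,0,0,0,0], "jaw": 255, "grip_force": 60}}

```text
time: 6.95
tool_pos: [0.3871, -0.3558, 0.1844]
tcp_rot: [0.316, 3.126, 0.0]
wrist_force: [-0.5, 1.0, 3.2]
width: 0.104
grip_force: 59.0
```

Emit:
{"method": "play_rows", "body": {"steps": [0,0,-0.001,0,0,0,-0.003,0,0,0,-0.006,0,0,0,-0.01,0,0,0,-0.015,0,0,0,-0.02,0,0,0,-0.024,0,0,0,-0.027,0,0,0,-0.029,0,0,0,-0.03,0]}}

```text
time: 8.2
tool_pos: [0.3871, -0.3559, 0.2143]
tcp_rot: [0.316, 3.126, -0.0]
wrist_force: [0.3, -1.0, -2.1]
width: 0.109
grip_force: 58.5
```

```bash
python3 snap.py 4 wrist side; python3 - <<'E'
import cv2,numpy as np
a=cv2.imread("pics/side4.png")[150:250,215:325];b=cv2.imread("pics/wrist4.png")
o=np.zeros((480,800,3),np.uint8);o[:,:]=0
o[:364,:400]=cv2.resize(a,(400,364),interpolation=cv2.INTER_CUBIC);o[:400,400:]=b[80:480,120:520]
cv2.imwrite("pics/c4.png",o)
E
```

```text
{'time': 8.2, 'q': [-0.7908, 0.0058, 1.9592, -0.0, 1.1766, -2.1598], 'tool_pos': [0.3871, -0.3559, 0.2143], 'tcp_rot': [0.3165, 3.1256, -0.0], 'wrist_force': [0.2987, -0.9799, -2.1009], 'width': 0.109}
```

View pics/c4.png

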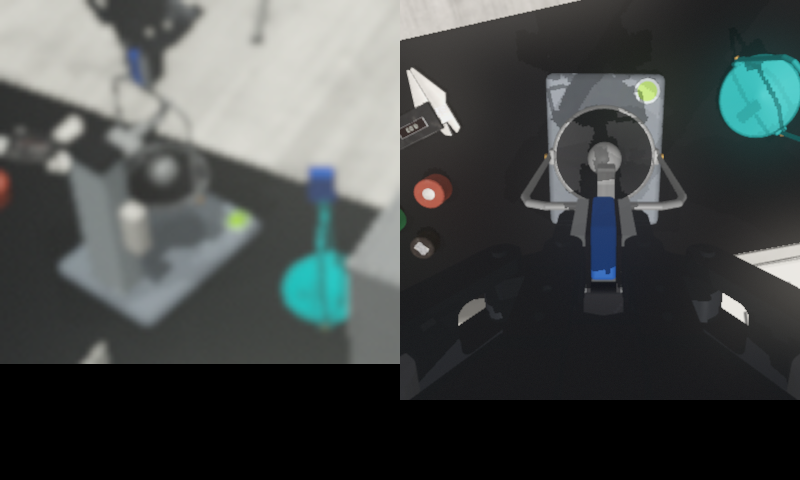

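The pan is off the trough and the ball is still centred at (603,156). I move it out toward the hook's -x, then up.

Emit:
{"method": "play_rows", "body": {"steps": [0.0007,0,0,0,0.005,0,0,0,0.014,0,0,0,0.027,0,0,0,0.0425,0,0,0,0.058,0,0,0,0.071,0,0,0,0.08,0,0,0,0.0843,0,0,0,0.085,0,0,0]}}

```text
time: 9.55
tool_pos: [0.3037, -0.3389, 0.2144]
tcp_rot: [0.317, 3.125, -0.0]
wrist_force: [0.1, 0.1, -1.3]
width: 0.104
grip_force: 58.4
```

Emit:
{"method": "play_rows", "body": {"steps": [0,0,-0.002,0,0,0,-0.012,0,0,0,-0.034,0,0,0,-0.067,0,0,0,-0.105,0,0,0,-0.143,0,0,0,-0.176,0,0,0,-0.198,0,0,0,-0.208,0,0,0,-0.21,0]}}

```text
time: 10.8
tool_pos: [0.304, -0.3389, 0.4249]
tcp_rot: [0.316, 3.125, -0.001]
wrist_force: [0.3, -0.9, -2.4]
width: 0.11
grip_force: 58.5
```

```bash
cat > ball.py <<'E'
import sys
from h import *
w=load("wrist"+sys.argv[1])
# expected pixel of dish_mid if pan exactly aligned: 121 mm below TCP (tool z)
for n,X in(("tab",(0,0,-.002)),("dish",(0,0,.117))):
    Rc=np.array([[-.001,1,.001],[-.966,0,-.257],[-.257,-.001,.966]]);p=Rc@(np.array(X)-[.06486,0,-.12468]);print(n,(w["mtx"]@p/p[2])[:2].round(1))
E
python3 snap.py 5 wrist; python3 ball.py 5;  python3 ball.py 4
python3 - <<'E'
from h import *
o=np.hstack([cv2.imread(f"pics/wrist{i}.png")[120:420,180:460] for i in(4,5)]);cv2.imwrite("pics/c5.png",o)
E
```

```text
{'time': 10.8, 'q': [-0.8944, -0.2203, 1.7813, -0.0, 1.5796, -2.2636], 'tool_pos': [0.304, -0.3389, 0.4249], 'tcp_rot': [0.316, 3.125, -0.0011], 'wrist_force': [0.2576, -0.8699, -2.3837], 'width': 0.1097}
tab [323.5 319.7]
dish [323.4 240.6]
tab [323.5 319.7]
dish [323.4 240.6]
```

View pics/c5.png

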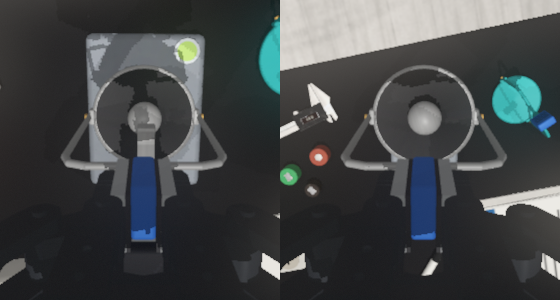

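The ball sits centred at full-image (324,238), against an expected (323,241). Now I go over the cabinet toward the gauge.

Emit:
{"method": "play_rows", "body": {"steps": [-0.0001,0.0003,0,0,-0.001,0.0023,0,0,-0.003,0.0071,0,0,-0.0066,0.0155,0,0,-0.0119,0.0277,0,0,-0.0187,0.0436,0,0,-0.027,0.0629,0,0,-0.0364,0.0849,0,0,-0.0467,0.1088,0,0,-0.0573,0.1337,0,0]}}

```text
time: 12.1
tool_pos: [0.3874, -0.2178, 0.4244]
tcp_rot: [0.316, 3.125, 0.0]
wrist_force: [0.0, -0.5, -1.9]
width: 0.104
grip_force: 58.5
```

Emit:
{"method": "play_rows", "body": {"steps": [-0.0107,0.0249,0,0,-0.0209,0.0488,0,0,-0.0304,0.0708,0,0,-0.0386,0.0901,0,0,-0.0455,0.106,0,0,-0.0507,0.1182,0,0,-0.0543,0.1266,0,0,-0.0564,0.1314,0,0,-0.0572,0.1334,0,0,-0.0574,0.1337,0,0]}}

```text
time: 13.35
tool_pos: [0.4697, -0.1001, 0.4243]
tcp_rot: [-0.317, -3.125, 0.0]
wrist_force: [0.5, 0.0, -2.6]
width: 0.107
grip_force: 58.5
```

Emit:
{"method": "play_rows", "body": {"steps": [0.0001,0.0006,0,0,0.0005,0.0042,0,0,0.0014,0.013,0,0,0.0031,0.0283,0,0,0.0055,0.0505,0,0,0.0087,0.0796,0,0,0.0126,0.1148,0,0,0.0169,0.155,0,0,0.0217,0.1986,0,0,0.0267,0.2441,0,0]}}

```text
time: 14.6
tool_pos: [0.4921, 0.147, 0.4244]
tcp_rot: [0.316, 3.125, 0.001]
wrist_force: [0.1, 0.4, -1.0]
width: 0.105
grip_force: 58.5
```

Emit:
{"method": "play_rows", "body": {"steps": [0.005,0.0455,0,0,0.0098,0.0891,0,0,0.0141,0.1293,0,0,0.018,0.1645,0,0,0.0212,0.1936,0,0,0.0236,0.2158,0,0,0.0253,0.2311,0,0,0.0262,0.2399,0,0,0.0266,0.2435,0,0,0.0267,0.2441,0,0]}}

```text
time: 15.85
tool_pos: [0.5154, 0.3887, 0.4244]
tcp_rot: [0.317, 3.125, -0.0]
wrist_force: [0.1, 0.6, -2.0]
width: 0.107
grip_force: 58.5
```

Emit:
{"method": "play_rows", "body": {"steps": [0,0,0,0.02,0,0,0,0.08,0,0,0,0.17,0,0,0,0.28,0,0,0,0.4,0,0,0,0.52,0,0,0,0.64,0,0,0,0.76,0,0,0,0.88,0,0,0,1.0]}}

```text
time: 17.1
tool_pos: [0.5154, 0.3885, 0.4245]
tcp_rot: [1.783, 2.586, 0.0]
wrist_force: [-0.1, -0.7, -1.5]
width: 0.109
grip_force: 58.5
```

Emit:
{"method": "play_rows", "body": {"steps": [0,0,0,0.1,0,0,0,0.18,0,0,0,0.24,0,0,0,0.275,0,0,0,0.288,0,0,0,0.288]}}

```text
time: 17.85
tool_pos: [0.5153, 0.389, 0.4244]
tcp_rot: [2.13, 2.31, 0.0]
wrist_force: [-0.1, 0.6, -2.7]
width: 0.11
grip_force: 58.5
```

```bash
python3 snap.py 6 wrist side top; python3 - <<'E'
from h import *
a=cv2.imread("pics/wrist6.png")[100:420,100:540];b=cv2.imread("pics/side6.png")[230:390,420:600]
b=cv2.resize(b,(360,320),interpolation=cv2.INTER_CUBIC);cv2.imwrite("pics/c6.png",np.hstack([a,b]))
E
```

```text
{'time': 17.85, 'q': [0.6081, 0.1548, 1.4181, 0.0, 1.5685, 0.5271], 'tool_pos': [0.5153, 0.389, 0.4244], 'tcp_rot': [2.1296, 2.3096, 0.0002], 'wrist_force': [-0.0998, 0.6255, -2.6839], 'width': 0.1101}
```

View pics/c6.png

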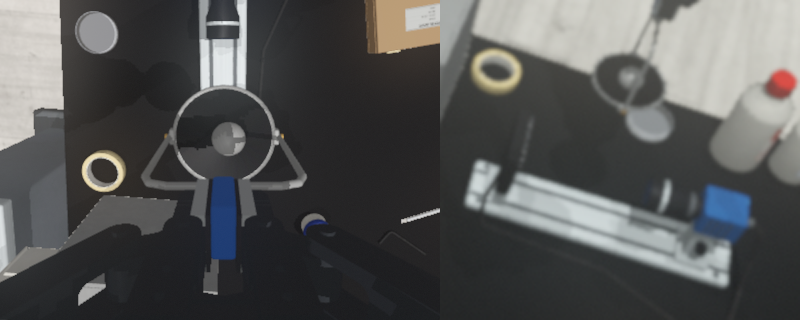

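The pan is aligned over the gauge, with the base vertical in the view and the lens at crop (222,20). The ball has drifted about 3 mm sideways to (228,138), still on the flat. I descend slowly and leave a moment to settle.

Emit:
{"method": "play_rows", "body": {"steps": [0,0,0.001,0,0,0,0.006,0,0,0,0.017,0,0,0,0.034,0,0,0,0.055,0,0,0,0.076,0,0,0,0.095,0,0,0,0.111,0,0,0,0.124,0,0,0,0.135,0]}}

```text
time: 19.25
tool_pos: [0.5154, 0.3892, 0.2887]
tcp_rot: [2.13, 2.31, 0.0]
wrist_force: [0.6, -0.4, -1.9]
width: 0.109
grip_force: 58.5
```

Emit:
{"method": "play_rows", "body": {"steps": [0,0,0.01,0,0,0,0.02,0,0,0,0.03,0,0,0,0.039,0,0,0,0.047,0,0,0,0.054,0,0,0,0.059,0,0,0,0.062,0,0,0,0.063,0,0,0,0.063,0]}}

```text
time: 20.5
tool_pos: [0.5154, 0.3892, 0.2264]
tcp_rot: [2.13, 2.309, 0.0]
wrist_force: [-1.1, -0.6, -2.0]
width: 0.102
grip_force: 58.5
```

```bash
python3 snap.py 7 wrist side top; python3 - <<'E'
from h import *
a=cv2.imread("pics/wrist7.png")[100:420,120:520];b=cv2.imread("pics/side7.png")[260:380,430:580]
b=cv2.resize(b,(400,320),interpolation=cv2.INTER_CUBIC);cv2.imwrite("pics/c7.png",np.hstack([a,b]))
for i in(5,6,7):
    g=cv2.cvtColor(load(f"wrist{i}")["pixels"],cv2.COLOR_BGR2GRAY)
    h=cv2.HoughCircles(cv2.resize(g[205:275,285:365],None,fx=4,fy=4,interpolation=cv2.INTER_CUBIC),cv2.HOUGH_GRADIENT,1,200,param1=100,param2=15,minRadius=50,maxRadius=85)
    print(i,None if h is None else (h[0,0]/4+[285,205,0]).round(1))
E
```

```text
{'time': 20.5, 'q': [0.6083, 0.2232, 1.6948, -0.0, 1.2233, 0.5273], 'tool_pos': [0.5154, 0.3892, 0.2264], 'tcp_rot': [2.1296, 2.3095, 0.0005], 'wrist_force': [-1.1498, -0.562, -2.0048], 'width': 0.1022}
5 [324.6 238.1  16.9]
6 [328.4 239.1  17.2]
7 [327.9 239.4  16.9]
```

View pics/c7.png

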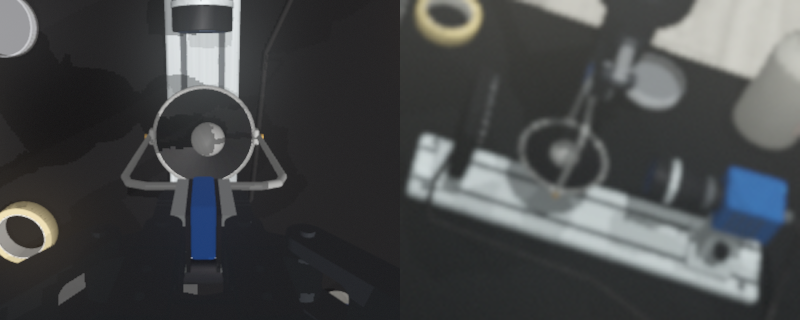

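```bash
python3 - <<'E'
from h import *
w=load("wrist7");s=load("side7")
g0=np.array([.5156,.3891]);y=.0815;Rg=np.array([[np.cos(y),np.sin(y)],[-np.sin(y),np.cos(y)]])
X=plane(w,(327.9,239.4),.105);print("ball in gauge",Rg@(X[:2]-g0))
us=np.array([430+162*150/400,260+152*120/320]);print(us);X=tri([w,s],[(327.9,239.4),us]);print(X,Rg@(X[:2]-g0),X[2])
# gauge base edges in wrist picture -> gauge centre line (x offset) at z=.015
g=cv2.cvtColor(w["pixels"],cv2.COLOR_BGR2GRAY).astype(float)
for r in(140,150,160,170,180):
    d=np.diff(cv2.GaussianBlur(g[r:r+1],(3,1),0)[0]);a=255+np.argmax(d[255:310]);b=345+np.argmin(d[345:380])
    q=[Rg@(plane(w,(u+.5,r),.015)[:2]-g0) for u in(a,b)];print(r,a,b,np.round(q,4).tolist())
E
```

```text
ball in gauge [ 0.00350485 -0.00018979]
[490.75 317.  ]
[0.51855515 0.38768342 0.10440402] [ 0.00283002 -0.00165245] 0.10440402034346802
140 284 359 [[-0.036, 0.0719], [0.034, 0.0718]]
150 285 359 [[-0.0353, 0.0628], [0.0342, 0.0628]]
160 285 358 [[-0.0356, 0.0537], [0.0335, 0.0536]]
170 285 358 [[-0.0359, 0.0444], [0.0337, 0.0443]]
180 286 358 [[-0.0352, 0.0349], [0.034, 0.0349]]
```

The ball is about 3.5 mm to +x of the axis, with height correct at 0.1045. I shift the pan very slowly by -3.5 mm along tool y so the ball rides along.

Emit:
{"method": "play_rows", "body": {"steps": [0,-0.0001,0,0,0,-0.0002,0,0,0,-0.0003,0,0,0.0001,-0.0005,0,0,0.0001,-0.0007,0,0,0.0002,-0.0009,0,0,0.0002,-0.0011,0,0,0.0003,-0.0013,0,0,0.0003,-0.0015,0,0,0.0004,-0.0017,0,0]}}

```text
time: 21.9
tool_pos: [0.5136, 0.3894, 0.2263]
tcp_rot: [2.13, 2.31, -0.0]
wrist_force: [1.1, 0.7, -2.6]
width: 0.106
grip_force: 58.5
```

Emit:
{"method": "play_rows", "body": {"steps": [0,-0.0002,0,0,0.0001,-0.0004,0,0,0.0001,-0.0006,0,0,0.0001,-0.0008,0,0,0.0002,-0.001,0,0,0.0002,-0.0012,0,0,0.0003,-0.0014,0,0,0.0003,-0.0016,0,0,0.0003,-0.0017,0,0,0.0003,-0.0018,0,0]}}

```text
time: 23.15
tool_pos: [0.5117, 0.3896, 0.2263]
tcp_rot: [-2.13, -2.31, 0.0]
wrist_force: [0.9, -0.4, -2.0]
width: 0.108
grip_force: 58.5
```

Emit:
{"method": "play_rows", "body": {"steps": [0,0,0,0,0,0,0,0,0,0,0,0,0,0,0,0,0,0,0,0,0,0,0,0,0,0,0,0,0,0,0,0]}}

```text
time: 24.15
tool_pos: [0.5117, 0.3896, 0.2263]
tcp_rot: [-2.13, -2.31, -0.0]
wrist_force: [0.3, 0.4, -1.2]
width: 0.105
grip_force: 58.5
```

```bash
python3 snap.py 8 wrist; python3 - <<'E'
from h import *
w=load("wrist8");g=cv2.cvtColor(w["pixels"],cv2.COLOR_BGR2GRAY)
h=cv2.HoughCircles(cv2.resize(g[205:275,285:365],None,fx=4,fy=4,interpolation=cv2.INTER_CUBIC),cv2.HOUGH_GRADIENT,1,200,param1=100,param2=15,minRadius=50,maxRadius=85)
u=h[0,0]/4+[285,205,0];print(u)
g0=np.array([.5156,.3891]);y=.0815;Rg=np.array([[np.cos(y),np.sin(y)],[-np.sin(y),np.cos(y)]])
print("ball in gauge",Rg@(plane(w,u[:2],.105)[:2]-g0))
E
```

```text
{'time': 24.15, 'q': [0.6119, 0.2185, 1.7008, 0.0, 1.2223, 0.5309], 'tool_pos': [0.5117, 0.3896, 0.2263], 'tcp_rot': [-2.1297, -2.3096, -0.0], 'wrist_force': [0.279, 0.4274, -1.1971], 'width': 0.1045}
[327.875      239.375       16.85000038]
ball in gauge [-0.00015856  0.00050154]
```

```bash
python3 -c "
from workcell import bot
print(bot.finish_job())"
```

```text
the job is handed in; nothing more can be done
None
```

The job is handed in at 24 s of the 64 s allowed: the arm holds the pan by its tab, level and still in the gauge gap, with the ball within about 1 mm of the lens axis and of midway by the wrist camera, but about 3 mm off the dish centre.

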